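Wind down the clamp of the paper cutter

TASK

Clamp the block of note pads in the paper cutter, ready for trimming: with a fingertip against its spokes, push the handwheel on top of the cutter round clockwise (seen from above) until the clamp bar is tight on the pads and the wheel will go no further. Only push, do not take hold of the wheel, and leave the pads and everything else lying as they are.

Things in the scene. Friction and masses are not known exactly. Their poses are not given: they have to be found in the camera images.
- wheel (a joint): Turn of the handwheel about its upright axis, rad; grows clockwise seen from above: the clamp bar goes down 10 mm a turn. Starts at 0.5 to 2.8; the bar meets the pads at about 4.4, and within some 0.15 rad more it is tight, the wheel firmly stopped. Till then it takes 0.3 to 0.5 N m, more if fast (6 to 10 N on a spoke 50 mm from the axis). Let go, it gives back up to 0.15 rad and stays.
- wheel_back: Level black-rimmed handwheel on the cutter: 186 mm over the 16 mm rim, 3 bright spokes (14 wide, 10 thick) 120 deg apart, hub 36 mm across, 59 mm free from hub to rim. Origin on its axis at mid-spoke, 236 mm above the table; z up, x along one spoke; turns with the wheel. This is its pushed side (trailing spoke faces, inner rim): push the spoke along x on its +y face, towards -y.
- wheel_front: The other side of the same handwheel (same origin and axes): leading faces of the spokes and the outside of the rim. Fingers that bear on both sides of the wheel at once are gripping it.
- cutter: Grey desktop paper cutter, bolted down: base 400 mm square, bed 60 mm high, side columns, and a beam across with a flat top 191 mm high (45 mm below mid-spoke), 100 mm deep, 444 mm wide; only the wheel stands on it. Origin on the table straight below the wheel's axis; x to the cutter's rear (away from the robot), y to its left.
- lever_foot (a point): Pivot of the cutter's blade lever, latched up, not to be used: a 20 to 32 mm thick bar that slopes back and up from this point at the right side of the cutter (258 mm to the right of the wheel's axis, 105 mm high) to a black grip whose end is 285 mm farther back and 351 mm above the table.
- clamp: Aluminium clamp bar under the beam, 46 mm deep, 360 mm wide, 32 mm high, moved up and down by the wheel. Origin: centre of its underside, 105 mm above the table with the wheel at 0, 98 mm when it just meets the pads.
- pads: Block of glued note pads to be clamped, 156 x 200 x 38 mm, about 0.8 kg, white with brown backing cards, lying loose on the bed under the clamp bar, against the back gauge and the left side guide. Origin: centre of its underside.
- jog_block: A plain wooden knocking-up block 45 x 70 x 30 mm standing on the cutter's bed. Not part of the job. Origin: centre of its underside.
- tape_roll: A brown roll of tape, 84 mm across and 35 mm high, lying flat on the rear of the bed behind the back gauge. Not part of the job. Origin: centre of its underside.
- glue_stick: An upright yellow glue stick with blue cap, 30 mm across, 90 mm high, on the rear of the bed. Not part of the job. Origin: centre of its underside.
- mug: A blue mug, 82 mm across, 95 mm high, on the table to the left of the cutter. Not part of the job. Origin: centre of its underside.
- glue_bottle: A white bottle with orange label and red cap, 64 mm across, 150 mm high, on the table to the left of the cutter. Not part of the job. Origin: centre of its underside.
- box_knife: An orange box knife 150 mm long, lying on the table to the right of the cutter. Not part of the job. Origin: centre of its underside.
- stapler: A red and black stapler 130 mm long and about 55 mm high, on the table to the right of the cutter. Not part of the job. Origin: centre of its underside.

How it is judged:
By the outcome, as a careful person would: the job done as asked, in the order asked, and still so for the second after the job is handed in, with the robot touching nothing.
It also fails if it takes over 54 s, if anything falls off the work surface, if the arm or the gripper's body presses on something with over 40 N, if the wrist force passes 120 N, or if a joint passes its speed limit or range.

ROBOT

A 6-joint arm with a two-finger parallel gripper is mounted at the origin on the work surface. World frame = base frame: x ahead of the robot, y to its left, z up, the work surface at z = 0. Lengths are in m, angles in degrees, forces in N, time in s.
With the tool pointing down it reaches from about 0.25 to 0.725 m from the base axis. Payload 9.7 kg.
Tool frame: the origin (TCP) lies on the centre line of the jaws, within the pads' length; the fingertips stand 19 mm ahead of it and the grasp point (between the pads) is the TCP (bot.tcp_to_tips is the z of the fingertips in the tool frame, in m); z points along the fingers, y is the line along which they close (so a half turn about z gives the same grasp; the last joint's range is limited). The gripper opens to 85 mm and grips with 20 to 120 N. Pads are 22 mm wide; open, the fingers measure 114 mm over their backs; the gripper's body (76 mm by 85 mm) begins 54 mm behind the grasp point. The pads swing forward as they close: fully open they stand 13 mm farther back than shut.
Start: joints at [-76.547, 4.979, 10.078, 95.1, 0, 90], TCP at [0.128, -0.535, 0.227] pointing down, gripper open.
Joint ranges: [-179.16, 179.16], [-48.56, 103.87], [-65.8, 70.77], [-126.05, 130.52], [-82.76, 87.17], [-180, 180]. Speed limits (degrees/s): [127.2, 127.2, 147.25, 180, 180, 180].

INTERFACE

Orientations are given as [roll, pitch, yaw] about the fixed x, y, z axes, in that order (R = Rz(yaw) Ry(pitch) Rx(roll)).
In Python, from workcell import bot gives the robot as it stands. The module is installed in compiled form; this text tells all that it offers.
- The arm moves only by the tool play_rows, never from a script. Its argument "increments" is a list of rows, each an object with "slide": the shift along the tool's x, y, z in mm, a list of three; "angular": the turn, a rotation vector about the tool's x, y, z in degrees, a list of three; "claw": the opening, from -1 (shut) to 1 (fully open). In form: [{"slide": [x, y, z], "angular": [rx, ry, rz], "claw": claw}, ...]. A call has 1 to 8 rows; each row shifts and turns the commanded pose from where the row before left it, along the tool's axes as they then stand; what a row does not reach is not made up. A row lasts 1/10 s, in which the tool goes at most 50 mm and 8.59 degrees, less where a joint would pass 70% of its speed; a pose out of reach is approached as far as the arm can. A call is refused whole if a number of a shift passes 50 or a number of a turn 8.59, either way. A call with a gripper value outside its range is refused whole. The fingers move at their own pace and stop on an object; "squeeze" is the grip in N (left out, the last holds). Time passes only in rows, so rows that do not move let the fingers close. It gives the time, the measured TCP pose, the force, the opening and the grip force at its end, in the units of the state.
- bot.get_obs(): the state, without advancing time (a new reading comes with each control period).
- bot.camera(name): name is "scene" or "top"; returns the picture (400x640x3 uint8, red, green, blue); there is no depth.
- bot.camera_info(name): a dict with "fovy" (degrees; the focal length in pixels is half the picture's height over the tangent of half this angle, whatever the lens; pixels are square), "cx", "cy" (the principal point, pixels), "R" (3x3) and "t" (3): a world point X has camera coordinates R X + t. Camera axes: x right, y down, z forward; pixel columns grow to the right and rows downward; lengths in m; the calibration is good to about 2 mm. A picture is of the moment at which its call begins. camera_info takes no time and is no camera call.
- bot.job_done(): hands the job in; it is judged then, once.
The state is a dict: "time": time; "q": joint angles; "qd": joint speeds; "joint_efforts": joint torques, N m; "ee_pos": TCP position; "tcp_rot": TCP orientation; "wrist_force": force on the tool from outside, world axes, zero at the start; "torque": the same for the moment, N m; "opening": finger opening in m; "grasp_force": force on a finger pad.
Only numpy, scipy, OpenCV 4.12 (cv2) and the standard library are available. Lean on these libraries where they do the work, as an engineer would, in place of code of your own. Each camera call takes 0.05 s, during which the arm holds its last target. There are 200 camera calls.

## Working session

There is one attempt and no reset: what is moved stays moved. The work goes in short steps, Python scripts to look and compute and a tool call to move; the robot and the scene stay as the last step left them, time stands still between calls to the robot, and variables do not carry over. Pictures are saved under pics/ and viewed, at most 10 in all, crops included, and the job is handed in when it is done.

Besides the shell and the picture viewer there is one more tool, called after "Call:" as name(argument=value, ...), one argument or row to a line, values as JSON. play_rows: Moves the arm, as the interface text tells. Its arguments: {"type":"object","properties":{"increments":{"type":"array"},"squeeze":{"type":"number"}},"required":["increments"]}

```bash
mkdir -p pics
python3 - <<'E'
from workcell import bot
import cv2
for n in("scene","top"):
    cv2.imwrite(f"pics/{n}0.png",bot.camera(n)[:,:,::-1]); print(n,bot.camera_info(n))
print(bot.get_obs(),bot.tcp_to_tips)
E
```

```text
scene {'fovy': 56.398564473882345, 'cx': 320.020030044897, 'cy': 199.9591130491439, 'R': array([[ 0.35079183,  0.93638005,  0.011726  ],
       [ 0.77105664, -0.28170622, -0.57106327],
       [-0.53142897,  0.20936574, -0.82082229]]), 't': array([-0.17932702, -0.37145461,  1.81951843])}
top {'fovy': 54.706498211752454, 'cx': 319.2602771631977, 'cy': 201.36276254975397, 'R': array([[-0.00849353, -0.99979104, -0.01859404],
       [-0.99602233,  0.01010797, -0.08852879],
       [ 0.08869824,  0.01776816, -0.99590005]]), 't': array([-0.002142  ,  0.60387411,  1.30395074])}
{'time': 0.1, 'q': array([-7.65468483e+01,  5.00642228e+00,  1.00381502e+01,  9.50992725e+01,
        1.88341834e-03,  8.99971748e+01]), 'qd': array([ 0.00202076, -0.04777856,  0.06915124,  0.01908829, -0.10206729,
       -0.04018171]), 'joint_efforts': array([ 2.63504362e-04, -5.21563160e+01,  4.65652049e+01,  1.60710840e-02,
        1.46371082e-05,  1.14619627e-05]), 'ee_pos': array([ 0.12791667, -0.53469618,  0.22626106]), 'tcp_rot': array([-1.79932456e+02, -1.88674758e-03,  1.34559747e+01]), 'wrist_force': array([ 0.10230941, -0.38765144, -0.33925594]), 'torque': array([-0.00240471,  0.030377  , -0.01447877]), 'grasp_force': 0.0, 'opening': 0.08502980612850368} 0.019
```

View pics/scene0.png

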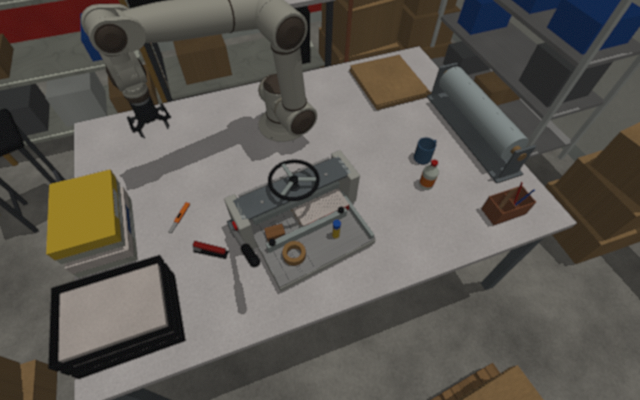

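View pics/top0.png

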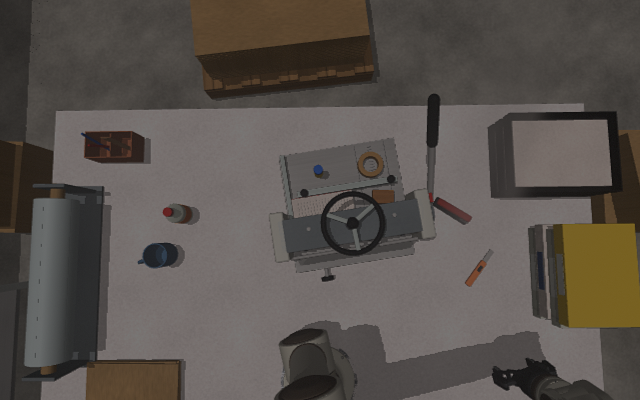

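The top view shows the wheel hub near (353,223), the cutter slightly yawed, and the lever on the right at (432,190). I'll enlarge the wheel, rectified to the mid-spoke plane.

```bash
cat > h.py <<'E'
from workcell import bot
import numpy as np, cv2
def K(n):
    i=bot.camera_info(n); f=200/np.tan(np.radians(i["fovy"]/2))
    return np.array([[f,0,i["cx"]],[0,f,i["cy"]],[0,0,1]]),np.array(i["R"]),np.array(i["t"])
def H(n,z): # plane (x,y,1)->pixel
    k,R,t=K(n); return k@np.c_[R[:,0],R[:,1],R[:,2]*z+t]
def p2w(n,uv,z):
    w=np.linalg.solve(H(n,z),[*uv,1]); return w[:2]/w[2]
def rect(n,z,c,half=.13,N=600): # image: right=-y, up=+x , centred c
    s=2*half/N
    A=np.array([[0,-s,c[0]+half],[-s,0,c[1]+half],[0,0,1]]) # pix(u,v)->x,y
    return cv2.warpPerspective(bot.camera(n),H(n,z)@A,(N,N),flags=cv2.INTER_CUBIC|cv2.WARP_INVERSE_MAP)[:,:,::-1]
E
python3 - <<'E'
from h import *
c=p2w("top",(353,223),.236); print(c,p2w("scene",(293,180),.236))
cv2.imwrite("pics/r1.png",cv2.convertScaleAbs(rect("top",.236,c),alpha=1.6))
E
```

```text
[ 0.52165763 -0.10813887] [ 0.52434969 -0.11030741]
```

View pics/r1.png

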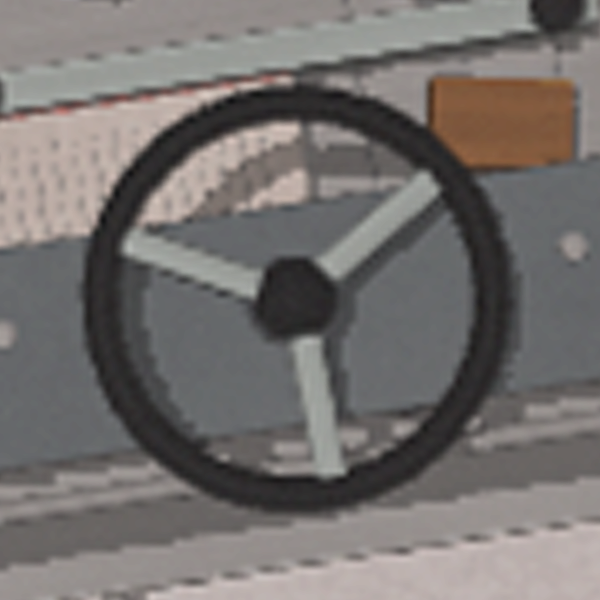

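The rectified view shows the rim centred at (298,298), so the axis is at about (0.5225, -0.1075). Its diameter is 429 px, or 186 mm, which matches. The spoke ends at (437,182), (127,243) and (332,475) put the spokes at about 71°, -49° and -169° in the world frame. I'll shut the claw, lift, square up the yaw, and go above the gap behind the 71° spoke (TCP at about 0.495, -0.068).

Call:
play_rows(
  increments=[
    {"slide":[0,0,-50],"angular":[0,0,6.73],"claw":-1},
    {"slide":[0,0,-50],"angular":[0,0,6.73],"claw":-1},
    {"slide":[24,-31,0],"angular":[0,0,0],"claw":-1},
    {"slide":[24,-31,0],"angular":[0,0,0],"claw":-1},
    {"slide":[24,-31,0],"angular":[0,0,0],"claw":-1},
    {"slide":[24,-31,0],"angular":[0,0,0],"claw":-1},
    {"slide":[24,-31,0],"angular":[0,0,0],"claw":-1},
    {"slide":[24,-31,0],"angular":[0,0,0],"claw":-1},
  ],
  squeeze=20,
)

```text
time: 0.95
ee_pos: [0.2726, -0.3475, 0.3267]
tcp_rot: [-180.0, 0.0, -0.0]
wrist_force: [0.6, -1.5, -0.4]
opening: 0.0004
grasp_force: 0.0
```

Call:
play_rows(
  increments=[
    {"slide":[24,-31,0],"angular":[0,0,0],"claw":-1},
    {"slide":[24,-31,0],"angular":[0,0,0],"claw":-1},
    {"slide":[24,-31,0],"angular":[0,0,0],"claw":-1},
    {"slide":[24,-31,0],"angular":[0,0,0],"claw":-1},
    {"slide":[24,-31,0],"angular":[0,0,0],"claw":-1},
    {"slide":[24,-31,0],"angular":[0,0,0],"claw":-1},
    {"slide":[24,-31,0],"angular":[0,0,0],"claw":-1},
    {"slide":[0,0,0],"angular":[0,0,0],"claw":-1},
  ],
)

```text
time: 1.75
ee_pos: [0.4419, -0.129, 0.326]
tcp_rot: [-179.9, 0.0, 0.2]
wrist_force: [-0.2, 0.1, -0.2]
opening: -0.0003
grasp_force: 0.0
```

Call:
play_rows(
  increments=[
    {"slide":[26,-30,0],"angular":[0,0,0],"claw":-1},
    {"slide":[27,-31,0],"angular":[0,0,0],"claw":-1},
    {"slide":[0,0,18],"angular":[0,0,0],"claw":-1},
    {"slide":[0,0,18],"angular":[0,0,0],"claw":-1},
    {"slide":[0,0,0],"angular":[0,0,0],"claw":-1},
    {"slide":[0,0,0],"angular":[0,0,0],"claw":-1},
  ],
)

```text
time: 2.35
ee_pos: [0.4926, -0.0714, 0.2912]
tcp_rot: [180.0, 0.0, -0.0]
wrist_force: [-0.2, -0.1, 0.2]
opening: -0.0
grasp_force: 0.0
```

Run:
```python
from h import *
a=bot.camera("scene")[:,:,::-1]; o=bot.get_obs(); print(o["ee_pos"])
k,R,t=K("scene")
def pr(p): w=k@(R@np.array(p)+t); return w[:2]/w[2]
tip=o["ee_pos"]-[0,0,.019]; print("tip px",pr(tip),"hub",pr([.5225,-.1075,.236]))
cv2.imwrite("pics/s2.png",cv2.convertScaleAbs(cv2.resize(a[130:230,225:375],None,fx=5,fy=5,interpolation=cv2.INTER_CUBIC),alpha=1.6))
```

```text
[ 0.49281379 -0.07143081  0.29181047]
tip px [300.1808729 163.9980485] hub [293.58914155 179.39979953]
```

View pics/s2.png

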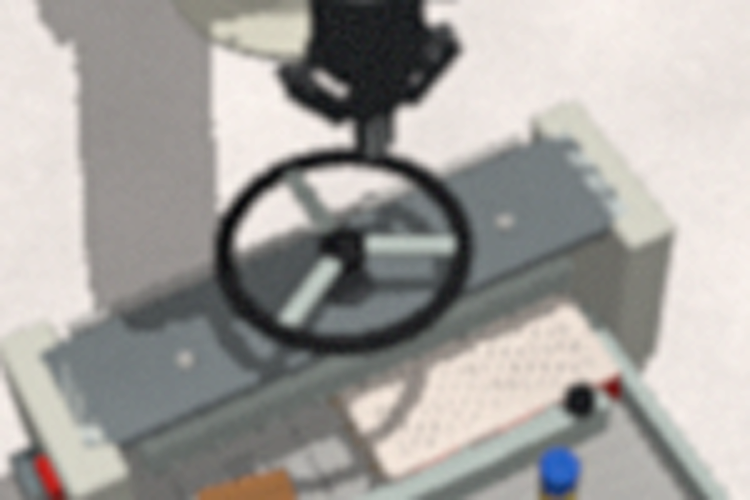

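The picture shows the shut fingertip at about (300,161), as predicted from the pose, above the gap behind the spoke that points right. Descending.

Call:
play_rows(
  increments=[
    {"slide":[0,0,20],"angular":[0,0,0],"claw":-1},
    {"slide":[0,0,20],"angular":[0,0,0],"claw":-1},
    {"slide":[0,0,16],"angular":[0,0,0],"claw":-1},
    {"slide":[0,0,0],"angular":[0,0,0],"claw":-1},
    {"slide":[0,0,0],"angular":[0,0,0],"claw":-1},
  ],
)

```text
time: 2.9
ee_pos: [0.4931, -0.0713, 0.2361]
tcp_rot: [180.0, -0.1, -0.0]
wrist_force: [-0.5, -0.0, 0.6]
opening: -0.0001
grasp_force: 0.0
```

Run:
```python
import numpy as np
c=np.array([.5225,-.1075]); th=np.radians(129.5-6*np.arange(0,47)); p=1000*(np.c_[np.cos(th),np.sin(th)]*.0475)
p0=np.array([492.8-522.5,-71.4+107.5]); q=np.vstack([p0,p[1:]]); d=np.diff(q,axis=0)
for i in range(len(d)): print(i, round(129.5-6*(i+1)), np.round(d[i]*[1,-1],1).tolist())
```

```text
0 124 [3.5, -3.5]
1 118 [4.3, -2.5]
2 112 [4.5, -2.1]
3 106 [4.7, -1.6]
4 100 [4.9, -1.1]
5 94 [4.9, -0.6]
6 88 [5.0, -0.0]
7 82 [4.9, 0.5]
8 76 [4.9, 1.0]
9 70 [4.7, 1.5]
10 64 [4.6, 2.0]
11 58 [4.3, 2.4]
12 52 [4.0, 2.9]
13 46 [3.7, 3.3]
14 40 [3.4, 3.7]
15 34 [3.0, 4.0]
16 28 [2.5, 4.3]
17 22 [2.1, 4.5]
18 16 [1.6, 4.7]
19 10 [1.1, 4.9]
20 4 [0.6, 4.9]
21 -2 [0.0, 5.0]
22 -8 [-0.5, 4.9]
23 -14 [-1.0, 4.9]
24 -20 [-1.5, 4.7]
25 -26 [-2.0, 4.6]
26 -32 [-2.4, 4.3]
27 -38 [-2.9, 4.0]
28 -44 [-3.3, 3.7]
29 -50 [-3.7, 3.4]
30 -56 [-4.0, 3.0]
31 -62 [-4.3, 2.5]
32 -68 [-4.5, 2.1]
33 -74 [-4.7, 1.6]
34 -80 [-4.9, 1.1]
35 -86 [-4.9, 0.6]
36 -92 [-5.0, 0.0]
37 -98 [-4.9, -0.5]
38 -104 [-4.9, -1.0]
39 -110 [-4.7, -1.5]
40 -116 [-4.6, -2.0]
41 -122 [-4.3, -2.4]
42 -128 [-4.0, -2.9]
43 -134 [-3.7, -3.3]
44 -140 [-3.4, -3.7]
45 -146 [-3.0, -4.0]
```

Call:
play_rows(
  increments=[
    {"slide":[3.5,-3.5,0],"angular":[0,0,0],"claw":-1},
    {"slide":[4.3,-2.5,0],"angular":[0,0,0],"claw":-1},
    {"slide":[4.5,-2.1,0],"angular":[0,0,0],"claw":-1},
    {"slide":[4.7,-1.6,0],"angular":[0,0,0],"claw":-1},
    {"slide":[4.9,-1.1,0],"angular":[0,0,0],"claw":-1},
    {"slide":[4.9,-0.6,0],"angular":[0,0,0],"claw":-1},
    {"slide":[5,0,0],"angular":[0,0,0],"claw":-1},
    {"slide":[4.9,0.5,0],"angular":[0,0,0],"claw":-1},
  ],
)

```text
time: 3.7
ee_pos: [0.5284, -0.0602, 0.2348]
tcp_rot: [180.0, 0.2, -0.0]
wrist_force: [-9.6, -0.3, 4.7]
opening: -0.0002
grasp_force: 4.8
```

Call:
play_rows(
  increments=[
    {"slide":[4.9,1.0,0],"angular":[0,0,0],"claw":-1},
    {"slide":[4.7,1.5,0],"angular":[0,0,0],"claw":-1},
    {"slide":[4.6,2.0,0],"angular":[0,0,0],"claw":-1},
    {"slide":[4.3,2.4,0],"angular":[0,0,0],"claw":-1},
    {"slide":[4.0,2.9,0],"angular":[0,0,0],"claw":-1},
    {"slide":[3.7,3.3,0],"angular":[0,0,0],"claw":-1},
    {"slide":[3.4,3.7,0],"angular":[0,0,0],"claw":-1},
    {"slide":[3.0,4.0,0],"angular":[0,0,0],"claw":-1},
  ],
)

```text
time: 4.5
ee_pos: [0.5625, -0.0799, 0.2366]
tcp_rot: [-179.9, -0.1, 0.0]
wrist_force: [-4.6, 6.4, 11.9]
opening: -0.0002
grasp_force: 5.7
```

Call:
play_rows(
  increments=[
    {"slide":[2.5,4.3,0],"angular":[0,0,0],"claw":-1},
    {"slide":[2.1,4.5,0],"angular":[0,0,0],"claw":-1},
    {"slide":[1.6,4.7,0],"angular":[0,0,0],"claw":-1},
    {"slide":[1.1,4.9,0],"angular":[0,0,0],"claw":-1},
    {"slide":[0,0,0],"angular":[0,0,0],"claw":-1},
  ],
)

```text
time: 5.0
ee_pos: [0.5698, -0.0999, 0.2344]
tcp_rot: [180.0, 0.0, -0.0]
wrist_force: [-0.5, 0.9, 0.1]
opening: -0.0002
grasp_force: 0.0
```

Call:
play_rows(
  increments=[
    {"slide":[0.3,2.5,0],"angular":[0,0,0],"claw":-1},
    {"slide":[0.2,2.5,0],"angular":[0,0,0],"claw":-1},
    {"slide":[0,2.5,0],"angular":[0,0,0],"claw":-1},
    {"slide":[0,2.5,0],"angular":[0,0,0],"claw":-1},
  ],
)

```text
time: 5.4
ee_pos: [0.5701, -0.1094, 0.2349]
tcp_rot: [180.0, 0.0, -0.0]
wrist_force: [1.7, -1.2, 1.0]
opening: -0.0
grasp_force: 0.0
```

Call:
play_rows(
  increments=[
    {"slide":[-0.2,2.5,0],"angular":[0,0,0],"claw":-1},
    {"slide":[-0.3,2.5,0],"angular":[0,0,0],"claw":-1},
    {"slide":[-0.5,2.5,0],"angular":[0,0,0],"claw":-1},
    {"slide":[-0.5,2.5,0],"angular":[0,0,0],"claw":-1},
  ],
)

```text
time: 5.8
ee_pos: [0.5685, -0.1195, 0.2349]
tcp_rot: [-180.0, 0.0, -0.0]
wrist_force: [0.2, -0.4, -0.8]
opening: 0.0002
grasp_force: 0.0
```

No contact force now, so I'll look before going on.

Run:
```python
from h import *
a=bot.camera("scene")[:,:,::-1]; b=bot.camera("top")[:,:,::-1]
f=lambda im,y,x,w,h,s: cv2.resize(im[y:y+h,x:x+w],None,fx=s,fy=s,interpolation=cv2.INTER_CUBIC)
A=f(a,140,245,100,75,6); B=f(b,180,310,90,90,5)
A=cv2.resize(A,(400,300)) if 0 else A
cv2.imwrite("pics/s3.png",cv2.convertScaleAbs(A,alpha=1.6))
cv2.imwrite("pics/t3.png",cv2.convertScaleAbs(B,alpha=1.6))
```

```text
(no output)
```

View pics/s3.png

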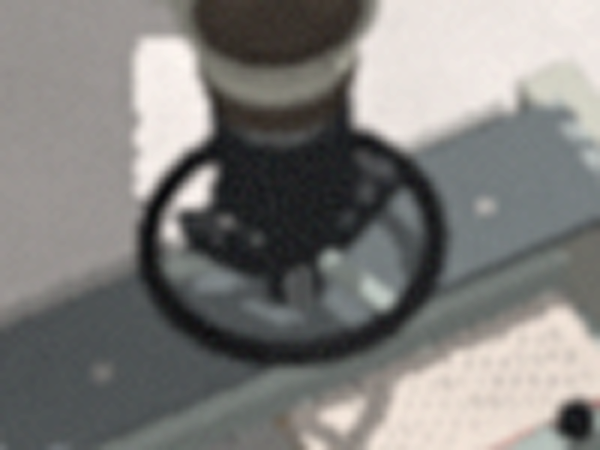

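Run:
```python
from h import *
for p in((330,255),(383,303),(300,305)):
    w=p2w("scene",(245+p[0]/6,140+p[1]/6),.236)-[.5225,-.1075]; print(p,w,np.degrees(np.arctan2(w[1],w[0])),np.hypot(*w))
```

```text
(330, 255) [0.02093246 0.01692397] 38.95566714892591 0.026918179328800498
(383, 303) [0.06465986 0.0345026 ] 28.084448105090093 0.0732893315090996
(300, 305) [ 0.04953406 -0.01114918] -12.684806641223721 0.05077329829307573
```

View pics/t3.png

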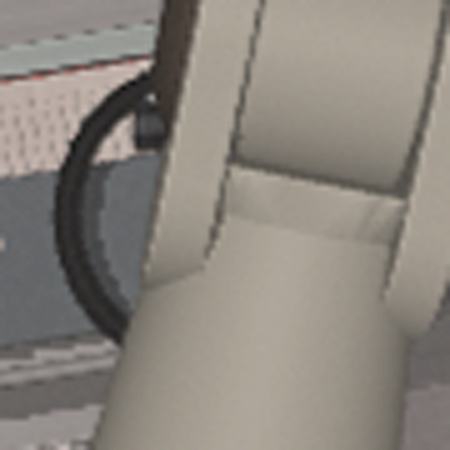

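The views are ambiguous: a bright patch at (375,290) in the scene crop suggests a spoke behind the finger, and the top view is blocked by the arm. I'll lift clear and get an unobstructed top view.

Call:
play_rows(
  increments=[
    {"slide":[0,0,-25],"angular":[0,0,0],"claw":-1},
    {"slide":[0,0,-30],"angular":[0,0,0],"claw":-1},
    {"slide":[0,0,-35],"angular":[0,0,0],"claw":-1},
    {"slide":[-30,40,0],"angular":[0,0,0],"claw":-1},
    {"slide":[-30,40,0],"angular":[0,0,0],"claw":-1},
    {"slide":[-30,40,0],"angular":[0,0,0],"claw":-1},
    {"slide":[-30,40,0],"angular":[0,0,0],"claw":-1},
    {"slide":[-30,40,0],"angular":[0,0,0],"claw":-1},
  ],
)

```text
time: 6.7
ee_pos: [0.4172, -0.3204, 0.3251]
tcp_rot: [180.0, -0.0, 0.0]
wrist_force: [0.7, -0.8, 0.3]
opening: -0.0003
grasp_force: 0.0
```

Run:
```python
from h import *
print(bot.get_obs()["ee_pos"])
cv2.imwrite("pics/r4.png",cv2.convertScaleAbs(rect("top",.236,(.5225,-.1075),N=500),alpha=1.6))
```

```text
[ 0.41718922 -0.32041637  0.32506511]
```

View pics/r4.png

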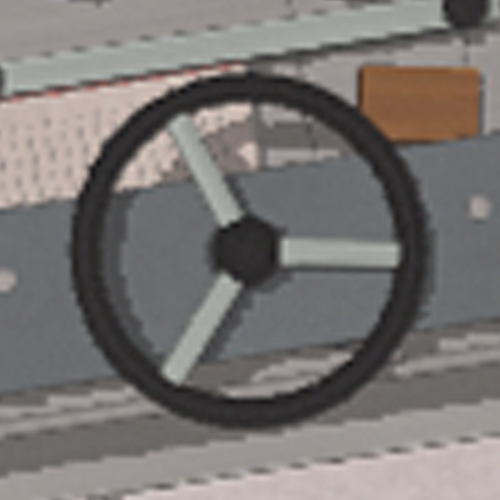

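The top view is clear now: spokes at about 29.5°, 149.5° and -90.5°, so the wheel turned about 41° before the finger rode over the spoke. I'll check where the fingertip really is relative to the TCP.

Run:
```python
from h import *
k,R,t=K("scene")
def pr(p): w=k@(R@np.array(p)+t); return w[:2]/w[2]
a=bot.camera("scene")[:,:,::-1].copy(); e=bot.get_obs()["ee_pos"]
u=pr(e).astype(int); x0,y0=u[0]-40,u[1]-35; s=8
c=cv2.convertScaleAbs(cv2.resize(a[y0:y0+60,x0:x0+80],None,fx=s,fy=s,interpolation=cv2.INTER_NEAREST),alpha=1.8,beta=20)
for dz,col in((0,(0,255,0)),(-.019,(0,0,255)),(.019,(255,0,0))):
    q=(pr(e+[0,0,dz])-[x0,y0]+.5)*s; cv2.drawMarker(c,tuple(int(v)for v in q),col,cv2.MARKER_CROSS,24,1)
cv2.imwrite("pics/s5.png",c); print(-R.T@t)
```

```text
[ 1.3162638  -0.31766765  1.28348   ]
```

View pics/s5.png

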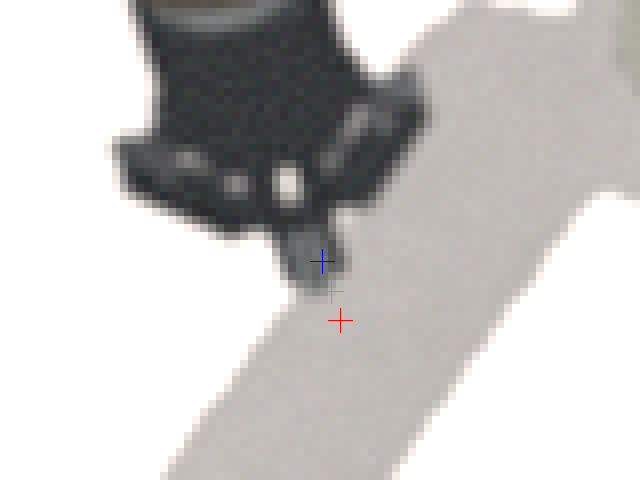

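The fingertip ends near the TCP mark, at about (318,290), and not 19 mm beyond it. So the finger was about 20 mm too high and slid over the spoke. I'll go back behind the 29.5° spoke (finger at about 75°) and work with the TCP at z = 0.214. That clears the 0.191 beam top even if the tips are 19 mm ahead.

Call:
play_rows(
  increments=[
    {"slide":[16.8,-37,0],"angular":[0,0,0],"claw":-1},
    {"slide":[16.8,-37,0],"angular":[0,0,0],"claw":-1},
    {"slide":[16.8,-37,0],"angular":[0,0,0],"claw":-1},
    {"slide":[16.8,-37,0],"angular":[0,0,0],"claw":-1},
    {"slide":[16.8,-37,0],"angular":[0,0,0],"claw":-1},
    {"slide":[16.8,-37,0],"angular":[0,0,0],"claw":-1},
    {"slide":[16.8,-37,0],"angular":[0,0,0],"claw":-1},
    {"slide":[0,0,0],"angular":[0,0,0],"claw":-1},
  ],
)

```text
time: 7.6
ee_pos: [0.5376, -0.056, 0.3242]
tcp_rot: [-179.9, 0.0, 0.3]
wrist_force: [-0.5, -1.0, -0.1]
opening: 0.0001
grasp_force: 0.0
```

Call:
play_rows(
  increments=[
    {"slide":[0,0,25],"angular":[0,0,0],"claw":-1},
    {"slide":[0,0,25],"angular":[0,0,0],"claw":-1},
    {"slide":[0,0,20],"angular":[0,0,0],"claw":-1},
    {"slide":[0,0,15],"angular":[0,0,0],"claw":-1},
    {"slide":[0,0,0],"angular":[0,0,0],"claw":-1},
  ],
)

```text
time: 8.1
ee_pos: [0.5354, -0.0602, 0.2379]
tcp_rot: [-180.0, 0.2, -0.0]
wrist_force: [-0.5, -0.2, 0.0]
opening: 0.0
grasp_force: 0.0
```

Call:
play_rows(
  increments=[
    {"slide":[0,1,8],"angular":[0,0,0],"claw":-1},
    {"slide":[0,0,6],"angular":[0,0,0],"claw":-1},
    {"slide":[0,0,0],"angular":[0,0,0],"claw":-1},
  ],
)

```text
time: 8.4
ee_pos: [0.5361, -0.0613, 0.2255]
tcp_rot: [-180.0, 0.0, -0.0]
wrist_force: [0.8, -0.8, 0.2]
opening: -0.0001
grasp_force: 0.0
```

Call:
play_rows(
  increments=[
    {"slide":[0,0,6],"angular":[0,0,0],"claw":-1},
    {"slide":[0,0,5],"angular":[0,0,0],"claw":-1},
    {"slide":[0,0,0],"angular":[0,0,0],"claw":-1},
    {"slide":[0,0,0],"angular":[0,0,0],"claw":-1},
  ],
)

```text
time: 8.8
ee_pos: [0.5362, -0.0612, 0.2148]
tcp_rot: [-180.0, 0.0, -0.0]
wrist_force: [0.4, 0.8, 0.5]
opening: -0.0001
grasp_force: 0.0
```

Run:
```python
from h import *
k,R,t=K("scene")
def pr(p): w=k@(R@np.array(p)+t); return w[:2]/w[2]
a=bot.camera("scene")[:,:,::-1]; o=bot.get_obs(); e=o["ee_pos"]; print(e,o["wrist_force"])
c=cv2.convertScaleAbs(cv2.resize(a[150:215,245:345],None,fx=7,fy=7,interpolation=cv2.INTER_CUBIC),alpha=1.9,beta=10)
cv2.imwrite("pics/s6.png",c)
```

```text
[ 0.53622395 -0.06123646  0.21499773] [ 0.72810667  0.21245465 -0.37540311]
```

View pics/s6.png

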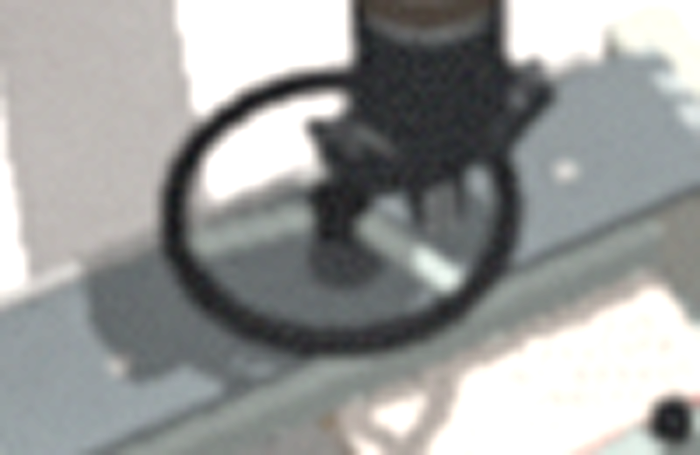

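The finger sits at (440,190–225), in the gap behind the bright spoke at (400,250), with no contact. Pushing while I watch z and the vertical force.

Call:
play_rows(
  increments=[
    {"slide":[4.7,1.5,0],"angular":[0,0,0],"claw":-1},
    {"slide":[4.6,1.9,0],"angular":[0,0,0],"claw":-1},
    {"slide":[4.3,2.3,0],"angular":[0,0,0],"claw":-1},
    {"slide":[4.0,2.8,0],"angular":[0,0,0],"claw":-1},
    {"slide":[3.7,3.2,0],"angular":[0,0,0],"claw":-1},
  ],
)

```text
time: 9.35
ee_pos: [0.5565, -0.0723, 0.2147]
tcp_rot: [-179.9, 0.2, 0.0]
wrist_force: [-7.9, 5.8, 2.6]
opening: -0.0001
grasp_force: 4.2
```

Call:
play_rows(
  increments=[
    {"slide":[3.4,3.6,0],"angular":[0,0,0],"claw":-1},
    {"slide":[3.0,3.9,0],"angular":[0,0,0],"claw":-1},
    {"slide":[2.6,4.2,0],"angular":[0,0,0],"claw":-1},
  ],
)

```text
time: 9.65
ee_pos: [0.5658, -0.0837, 0.2146]
tcp_rot: [-179.9, 0.1, 0.0]
wrist_force: [-5.7, 7.8, 1.6]
opening: 0.0001
grasp_force: 3.8
```

Call:
play_rows(
  increments=[
    {"slide":[1.8,4.5,0],"angular":[0,0,0],"claw":-1},
    {"slide":[1.2,4.7,0],"angular":[0,0,0],"claw":-1},
    {"slide":[0.7,4.9,0],"angular":[0,0,0],"claw":-1},
  ],
)

```text
time: 9.95
ee_pos: [0.5696, -0.0971, 0.2143]
tcp_rot: [-179.8, 0.1, 0.1]
wrist_force: [-5.7, 11.5, 0.3]
opening: -0.0002
grasp_force: 4.8
```

Call:
play_rows(
  increments=[
    {"slide":[0.4,2.5,0],"angular":[0,0,0],"claw":-1},
    {"slide":[0.2,2.5,0],"angular":[0,0,0],"claw":-1},
    {"slide":[0,2.5,0],"angular":[0,0,0],"claw":-1},
    {"slide":[-0.1,2.5,0],"angular":[0,0,0],"claw":-1},
  ],
)

```text
time: 10.35
ee_pos: [0.5706, -0.1074, 0.2143]
tcp_rot: [-179.8, 0.1, 0.1]
wrist_force: [-0.7, 8.7, -0.8]
opening: -0.0001
grasp_force: 3.6
```

Call:
play_rows(
  increments=[
    {"slide":[-0.1,2.5,0],"angular":[0,0,0],"claw":-1},
    {"slide":[-0.3,2.5,0],"angular":[0,0,0],"claw":-1},
    {"slide":[-0.4,2.5,0],"angular":[0,0,0],"claw":-1},
    {"slide":[-0.5,2.5,0],"angular":[0,0,0],"claw":-1},
  ],
)

```text
time: 10.75
ee_pos: [0.5697, -0.1175, 0.2144]
tcp_rot: [-179.8, 0.0, 0.1]
wrist_force: [0.5, 8.5, -0.9]
opening: -0.0003
grasp_force: 3.3
```

Call:
play_rows(
  increments=[
    {"slide":[-0.7,2.4,0],"angular":[0,0,0],"claw":-1},
    {"slide":[-0.8,2.4,0],"angular":[0,0,0],"claw":-1},
    {"slide":[-0.9,2.3,0],"angular":[0,0,0],"claw":-1},
    {"slide":[-1.0,2.3,0],"angular":[0,0,0],"claw":-1},
  ],
)

```text
time: 11.15
ee_pos: [0.5666, -0.127, 0.2146]
tcp_rot: [-179.8, -0.0, 0.1]
wrist_force: [1.8, 8.0, -0.5]
opening: -0.0001
grasp_force: 3.1
```

Call:
play_rows(
  increments=[
    {"slide":[-1.1,2.2,0],"angular":[0,0,0],"claw":-1},
    {"slide":[-1.3,2.2,0],"angular":[0,0,0],"claw":-1},
    {"slide":[-1.4,2.1,0],"angular":[0,0,0],"claw":-1},
    {"slide":[-1.5,2.0,0],"angular":[0,0,0],"claw":-1},
  ],
)

```text
time: 11.55
ee_pos: [0.5615, -0.1356, 0.2147]
tcp_rot: [-179.8, -0.0, 0.0]
wrist_force: [2.9, 6.9, -0.3]
opening: 0.0004
grasp_force: 3.2
```

Call:
play_rows(
  increments=[
    {"slide":[-1.6,1.9,0],"angular":[0,0,0],"claw":-1},
    {"slide":[-1.7,1.9,0],"angular":[0,0,0],"claw":-1},
    {"slide":[-1.8,1.8,0],"angular":[0,0,0],"claw":-1},
  ],
)

```text
time: 11.85
ee_pos: [0.5566, -0.1412, 0.2147]
tcp_rot: [-179.9, -0.1, 0.0]
wrist_force: [4.8, 7.4, -2.0]
opening: -0.0001
grasp_force: 3.3
```

Call:
play_rows(
  increments=[
    {"slide":[-1.9,1.7,0],"angular":[0,0,0],"claw":-1},
    {"slide":[-1.9,1.6,0],"angular":[0,0,0],"claw":-1},
    {"slide":[-2.0,1.5,0],"angular":[0,0,0],"claw":-1},
    {"slide":[-2.1,1.4,0],"angular":[0,0,0],"claw":-1},
  ],
)

```text
time: 12.25
ee_pos: [0.5489, -0.1477, 0.2147]
tcp_rot: [-179.9, -0.1, 0.0]
wrist_force: [6.1, 5.7, -1.8]
opening: -0.0001
grasp_force: 3.2
```

Call:
play_rows(
  increments=[
    {"slide":[-2.2,1.3,0],"angular":[0,0,0],"claw":-1},
    {"slide":[-2.2,1.1,0],"angular":[0,0,0],"claw":-1},
    {"slide":[-2.3,1.0,0],"angular":[0,0,0],"claw":-1},
  ],
)

```text
time: 12.55
ee_pos: [0.5423, -0.1512, 0.2147]
tcp_rot: [-179.9, -0.1, 0.0]
wrist_force: [6.6, 3.7, -1.7]
opening: -0.0004
grasp_force: 3.1
```

Call:
play_rows(
  increments=[
    {"slide":[-2.3,0.9,0],"angular":[0,0,0],"claw":-1},
    {"slide":[-2.4,0.8,0],"angular":[0,0,0],"claw":-1},
    {"slide":[-2.4,0.7,0],"angular":[0,0,0],"claw":-1},
    {"slide":[-2.4,0.5,0],"angular":[0,0,0],"claw":-1},
  ],
)

```text
time: 12.95
ee_pos: [0.5333, -0.1543, 0.2151]
tcp_rot: [-179.9, -0.2, 0.0]
wrist_force: [8.2, 4.9, 0.2]
opening: 0.0001
grasp_force: 3.7
```

Call:
play_rows(
  increments=[
    {"slide":[-2.5,0.4,0],"angular":[0,0,0],"claw":-1},
    {"slide":[-2.5,0.3,0],"angular":[0,0,0],"claw":-1},
    {"slide":[-2.5,0.1,0],"angular":[0,0,0],"claw":-1},
  ],
)

```text
time: 13.25
ee_pos: [0.526, -0.1554, 0.2154]
tcp_rot: [-180.0, -0.2, 0.0]
wrist_force: [8.3, 2.2, 0.8]
opening: 0.0001
grasp_force: 3.6
```

Call:
play_rows(
  increments=[
    {"slide":[-2.5,0,0],"angular":[0,0,0],"claw":-1},
    {"slide":[-2.5,-0.1,0],"angular":[0,0,0],"claw":-1},
    {"slide":[-2.5,-0.3,0],"angular":[0,0,0],"claw":-1},
    {"slide":[-2.5,-0.4,0],"angular":[0,0,0],"claw":-1},
  ],
)

```text
time: 13.65
ee_pos: [0.5162, -0.1548, 0.2155]
tcp_rot: [-180.0, -0.3, 0.0]
wrist_force: [9.6, 1.1, 0.9]
opening: -0.0002
grasp_force: 4.1
```

Call:
play_rows(
  increments=[
    {"slide":[-2.4,-0.5,0],"angular":[0,0,0],"claw":-1},
    {"slide":[-2.4,-0.7,0],"angular":[0,0,0],"claw":-1},
    {"slide":[-2.4,-0.8,0],"angular":[0,0,0],"claw":-1},
  ],
)

```text
time: 13.95
ee_pos: [0.511, -0.1532, 0.2157]
tcp_rot: [180.0, -0.5, 0.0]
wrist_force: [24.3, -2.3, -2.7]
opening: 0.0003
grasp_force: 9.9
```

The force is rising, so the bar has met the pads. Continuing in small steps.

Call:
play_rows(
  increments=[
    {"slide":[-2.0,-0.6,0],"angular":[0,0,0],"claw":-1},
    {"slide":[-1.0,-0.3,0],"angular":[0,0,0],"claw":-1},
    {"slide":[0,0,0],"angular":[0,0,0],"claw":-1},
  ],
)

```text
time: 14.25
ee_pos: [0.5089, -0.1531, 0.216]
tcp_rot: [179.9, -0.6, -0.0]
wrist_force: [25.8, -4.9, -2.4]
opening: -0.0
grasp_force: 10.9
```

Call:
play_rows(
  increments=[
    {"slide":[-1.5,-0.4,0],"angular":[0,0,0],"claw":-1},
    {"slide":[-1.0,-0.3,0],"angular":[0,0,0],"claw":-1},
    {"slide":[0,0,0],"angular":[0,0,0],"claw":-1},
  ],
)

```text
time: 14.55
ee_pos: [0.5075, -0.1524, 0.2161]
tcp_rot: [179.9, -0.7, -0.0]
wrist_force: [31.2, -3.8, -4.0]
opening: -0.0
grasp_force: 12.9
```

Call:
play_rows(
  increments=[
    {"slide":[-1.5,-0.5,0],"angular":[0,0,0],"claw":-1},
    {"slide":[-1.5,-0.5,0],"angular":[0,0,0],"claw":-1},
    {"slide":[0,0,0],"angular":[0,0,0],"claw":-1},
  ],
)

```text
time: 14.85
ee_pos: [0.5049, -0.1523, 0.2165]
tcp_rot: [179.7, -0.8, -0.0]
wrist_force: [32.8, -10.1, -2.8]
opening: 0.0003
grasp_force: 15.0
```

Call:
play_rows(
  increments=[
    {"slide":[-1.5,-0.5,0],"angular":[0,0,0],"claw":-1},
    {"slide":[-1.5,-0.5,0],"angular":[0,0,0],"claw":-1},
    {"slide":[0,0,0],"angular":[0,0,0],"claw":-1},
    {"slide":[0,0,0],"angular":[0,0,0],"claw":-1},
  ],
)

```text
time: 15.25
ee_pos: [0.5028, -0.1519, 0.2168]
tcp_rot: [179.7, -0.9, -0.1]
wrist_force: [37.0, -12.2, -3.1]
opening: 0.0
grasp_force: 17.0
```

Call:
play_rows(
  increments=[
    {"slide":[-1.5,-0.6,0],"angular":[0,0,0],"claw":-1},
    {"slide":[-1.5,-0.6,0],"angular":[0,0,0],"claw":-1},
    {"slide":[0,0,0],"angular":[0,0,0],"claw":-1},
    {"slide":[0,0,0],"angular":[0,0,0],"claw":-1},
  ],
)

```text
time: 15.65
ee_pos: [0.5003, -0.1515, 0.2171]
tcp_rot: [179.6, -1.0, -0.1]
wrist_force: [39.7, -16.9, -3.2]
opening: 0.0003
grasp_force: 19.0
```

Call:
play_rows(
  increments=[
    {"slide":[-1.5,-0.6,0],"angular":[0,0,0],"claw":-1},
    {"slide":[-1.5,-0.6,0],"angular":[0,0,0],"claw":-1},
    {"slide":[0,0,0],"angular":[0,0,0],"claw":-1},
    {"slide":[0,0,0],"angular":[0,0,0],"claw":-1},
  ],
)

```text
time: 16.05
ee_pos: [0.4978, -0.151, 0.2175]
tcp_rot: [179.5, -1.1, -0.1]
wrist_force: [42.6, -20.7, -2.2]
opening: -0.0
grasp_force: 20.8
```

Force is climbing, but the TCP still creeps. I'll measure the wheel angle from the images numerically, using brightness along radial lines in the wheel plane.

```bash
cat > ang.py <<'E'
from h import *
def prof(n):
    g=cv2.cvtColor(bot.camera(n),cv2.COLOR_RGB2GRAY).astype(np.float32); A=np.arange(-180,180,4)
    k,R,t=K(n); r=np.linspace(.03,.068,20)
    P=np.array([[[.5225+x*np.cos(a),-.1075+x*np.sin(a),.241] for x in r] for a in np.radians(A)])
    w=(P@R.T+t)@k.T; uv=(w[...,:2]/w[...,2:]).astype(np.float32)
    return A,np.median(cv2.remap(g,uv[...,0],uv[...,1],cv2.INTER_LINEAR),axis=1)
if __name__=="__main__":
    for n in("scene","top"):
        A,v=prof(n); print(n,' '.join(f"{a}:{int(b)}" for a,b in zip(A,v)))
    o=bot.get_obs(); print(o["ee_pos"],o["wrist_force"])
E
python3 ang.py
```

```text
scene -180:62 -176:43 -172:33 -168:25 -164:21 -160:25 -156:30 -152:35 -148:42 -144:42 -140:29 -136:33 -132:39 -128:43 -124:46 -120:47 -116:48 -112:50 -108:55 -104:58 -100:58 -96:53 -92:52 -88:52 -84:51 -80:51 -76:53 -72:59 -68:70 -64:76 -60:78 -56:77 -52:72 -48:63 -44:54 -40:57 -36:67 -32:93 -28:113 -24:120 -20:114 -16:90 -12:67 -8:51 -4:47 0:54 4:65 8:72 12:76 16:77 20:77 24:77 28:77 32:77 36:77 40:76 44:70 48:65 52:62 56:59 60:57 64:54 68:63 72:68 76:68 80:72 84:74 88:89 92:105 96:116 100:115 104:100 108:79 112:71 116:70 120:73 124:79 128:94 132:102 136:103 140:106 144:116 148:128 152:135 156:138 160:135 164:127 168:114 172:99 176:89
top -180:63 -176:57 -172:41 -168:33 -164:34 -160:36 -156:37 -152:39 -148:44 -144:65 -140:82 -136:99 -132:101 -128:101 -124:101 -120:101 -116:102 -112:103 -108:104 -104:103 -100:103 -96:102 -92:101 -88:100 -84:99 -80:97 -76:88 -72:70 -68:53 -64:41 -60:38 -56:37 -52:35 -48:34 -44:31 -40:41 -36:44 -32:58 -28:81 -24:95 -20:99 -16:91 -12:73 -8:66 -4:63 0:69 4:76 8:74 12:74 16:69 20:74 24:67 28:71 32:70 36:71 40:66 44:65 48:65 52:65 56:65 60:65 64:64 68:64 72:64 76:65 80:64 84:64 88:69 92:91 96:97 100:99 104:74 108:50 112:62 116:64 120:65 124:65 128:65 132:65 136:66 140:66 144:66 148:66 152:65 156:62 160:60 164:60 168:61 172:63 176:64
[ 0.49778474 -0.15097782  0.21746815] [ 41.13308095 -20.95624315  -1.32697176]
```

The spokes are at about 98°, -23° and -142°, so the wheel has turned about 213° in total and does follow the finger. My push was mostly along x. I'll now push perpendicular to the spoke, along (-0.6, +0.8) in the world frame.

Call:
play_rows(
  increments=[
    {"slide":[-1.0,-1.6,0],"angular":[0,0,0],"claw":-1},
    {"slide":[-1.0,-1.6,0],"angular":[0,0,0],"claw":-1},
    {"slide":[0,0,0],"angular":[0,0,0],"claw":-1},
    {"slide":[0,0,0],"angular":[0,0,0],"claw":-1},
  ],
)

```text
time: 16.55
ee_pos: [0.4961, -0.149, 0.2175]
tcp_rot: [179.4, -1.1, -0.2]
wrist_force: [42.7, -28.9, -3.3]
opening: 0.0001
grasp_force: 23.6
```

Call:
play_rows(
  increments=[
    {"slide":[-1.0,-1.6,0],"angular":[0,0,0],"claw":-1},
    {"slide":[-1.0,-1.6,0],"angular":[0,0,0],"claw":-1},
    {"slide":[0,0,0],"angular":[0,0,0],"claw":-1},
    {"slide":[0,0,0],"angular":[0,0,0],"claw":-1},
  ],
)

```text
time: 16.95
ee_pos: [0.4945, -0.147, 0.2176]
tcp_rot: [179.2, -1.1, -0.2]
wrist_force: [45.1, -34.5, -3.9]
opening: -0.0001
grasp_force: 26.6
```

```bash
python3 ang.py | tr ' ' '\n' | grep -E '^(scene|top|-(4|8|12|16|20|24|28|32|36):|(84|88|92|96|100|104):|\[)' | tr '\n' ' '
```

```text
scene -36:102 -32:118 -28:118 -24:99 -20:77 -16:60 -12:48 -8:44 -4:49 84:100 88:113 92:117 96:107 100:86 104:74 top -36:62 -32:91 -28:98 -24:97 -20:81 -16:66 -12:63 -8:63 -4:64 84:79 88:98 92:99 96:92 100:60 104:63 [ [
```

The wheel is still turning (another 6°) at about 57 N, so it isn't at the stop yet. Continuing.

Call:
play_rows(
  increments=[
    {"slide":[-0.9,-1.8,0],"angular":[0,0,0],"claw":-1},
    {"slide":[-0.9,-1.8,0],"angular":[0,0,0],"claw":-1},
    {"slide":[0,0,0],"angular":[0,0,0],"claw":-1},
    {"slide":[0,0,0],"angular":[0,0,0],"claw":-1},
  ],
)

```text
time: 17.45
ee_pos: [0.4929, -0.1448, 0.2176]
tcp_rot: [179.0, -1.2, -0.3]
wrist_force: [46.7, -42.8, -5.2]
opening: 0.0001
grasp_force: 30.0
```

Call:
play_rows(
  increments=[
    {"slide":[-0.9,-1.8,0],"angular":[0,0,0],"claw":-1},
    {"slide":[-0.9,-1.8,0],"angular":[0,0,0],"claw":-1},
    {"slide":[0,0,0],"angular":[0,0,0],"claw":-1},
    {"slide":[0,0,0],"angular":[0,0,0],"claw":-1},
  ],
)

```text
time: 17.85
ee_pos: [0.4915, -0.1426, 0.2176]
tcp_rot: [178.9, -1.2, -0.3]
wrist_force: [48.0, -51.7, -6.9]
opening: 0.0001
grasp_force: 33.3
```

```bash
cat >> ang.py <<'E'
    for n in("scene","top"):
        A,v=prof(n)
        for lo,hi in((-60,0),(70,110)):
            m=(A>=lo)&(A<=hi); w=np.clip(v[m]-.75*v[m].max(),0,None); print(n,round((A[m]*w).sum()/w.sum(),1))
E
python3 ang.py | tail -5
```

```text
[ 0.49143088 -0.14256397  0.21760291] [ 48.41858196 -52.33750903  -6.57202801]
scene -37.0
scene 83.9
top -46.3
top 84.2
```

The force is 71 N and the wheel is at 3.97 rad of total turn, beyond which the stated range leaves little. I'll ease the finger off the spoke and see where the wheel rests, to tell a springy stop from a bar that is still travelling.

Call:
play_rows(
  increments=[
    {"slide":[1.2,2.8,0],"angular":[0,0,0],"claw":-1},
    {"slide":[1.2,2.8,0],"angular":[0,0,0],"claw":-1},
    {"slide":[1.2,2.8,0],"angular":[0,0,0],"claw":-1},
    {"slide":[2.0,2.8,0],"angular":[0,0,0],"claw":-1},
  ],
)

```text
time: 18.45
ee_pos: [0.4948, -0.1494, 0.2177]
tcp_rot: [179.4, -1.0, -0.2]
wrist_force: [33.5, -20.3, 1.7]
opening: 0.0003
grasp_force: 17.8
```

```bash
python3 ang.py | tail -5
```

```text
[ 0.49500379 -0.14950318  0.21762808] [ 35.94288304 -25.91670368   1.47363197]
scene -27.5
scene 93.9
top -23.8
top 93.2
```

Call:
play_rows(
  increments=[
    {"slide":[2.0,2.8,0],"angular":[0,0,0],"claw":-1},
    {"slide":[2.4,2.8,0],"angular":[0,0,0],"claw":-1},
    {"slide":[2.8,2.8,0],"angular":[0,0,0],"claw":-1},
    {"slide":[3.0,2.0,0],"angular":[0,0,0],"claw":-1},
    {"slide":[0,0,0],"angular":[0,0,0],"claw":-1},
  ],
)

```text
time: 19.15
ee_pos: [0.5019, -0.1569, 0.2172]
tcp_rot: [179.8, -0.6, -0.1]
wrist_force: [18.9, -8.8, 6.2]
opening: 0.0001
grasp_force: 9.6
```

```bash
python3 ang.py | tail -5
```

```text
[ 0.50190589 -0.15687249  0.21721166] [18.85540727 -8.61859501  6.92610544]
scene -15.5
scene 104.7
top -11.8
top 104.3
```

Call:
play_rows(
  increments=[
    {"slide":[3.0,1.5,0],"angular":[0,0,0],"claw":-1},
    {"slide":[3.0,0.5,0],"angular":[0,0,0],"claw":-1},
    {"slide":[3.0,0,0],"angular":[0,0,0],"claw":-1},
    {"slide":[3.0,0,0],"angular":[0,0,0],"claw":-1},
    {"slide":[3.0,-0.3,0],"angular":[0,0,0],"claw":-1},
    {"slide":[0,0,0],"angular":[0,0,0],"claw":-1},
  ],
)

```text
time: 19.95
ee_pos: [0.5127, -0.1563, 0.2145]
tcp_rot: [-180.0, 0.0, 0.0]
wrist_force: [-0.2, -0.2, -0.2]
opening: 0.0002
grasp_force: 0.0
```

```bash
python3 ang.py | tail -5
```

```text
[ 0.51243427 -0.15627873  0.21459993] [ 0.5870652   0.9664088  -0.13648204]
scene -7.8
scene 107.6
top -4.7
top 108.0
```

The wheel followed the finger back elastically and now rests untouched with spokes at about 108°, -12° and -132°. That is about 203° (3.54 rad) of turn and slightly beyond where the force first rose, so the clamp was against the stop and had only sprung back. I'll withdraw and check with a clear top view.

Call:
play_rows(
  increments=[
    {"slide":[0,0,-25],"angular":[0,0,0],"claw":-1},
    {"slide":[0,0,-40],"angular":[0,0,0],"claw":-1},
    {"slide":[0,0,-45],"angular":[0,0,0],"claw":-1},
    {"slide":[-25,40,0],"angular":[0,0,0],"claw":-1},
    {"slide":[-25,40,0],"angular":[0,0,0],"claw":-1},
    {"slide":[-25,40,0],"angular":[0,0,0],"claw":-1},
    {"slide":[-25,40,0],"angular":[0,0,0],"claw":-1},
    {"slide":[0,0,0],"angular":[0,0,0],"claw":-1},
  ],
)

```text
time: 20.95
ee_pos: [0.4097, -0.32, 0.3248]
tcp_rot: [180.0, 0.0, -0.3]
wrist_force: [0.3, -0.2, -0.2]
opening: 0.0003
grasp_force: 0.0
```

```bash
python3 ang.py | tail -5
python3 - <<'E'
from h import *
b=bot.camera("top")[:,:,::-1]; cv2.imwrite("pics/top9.png",b)
r=rect("top",.236,(.5225,-.1075),N=500)
d=np.abs(b.astype(int)-cv2.imread("pics/top0.png")).max(2).astype(np.uint8)
dd=cv2.convertScaleAbs(d[120:280,250:410],alpha=3); dd=cv2.cvtColor(cv2.resize(dd,(300,300)),cv2.COLOR_GRAY2BGR)
v=cv2.hconcat([cv2.convertScaleAbs(r,alpha=1.6),cv2.copyMakeBorder(dd,0,200,0,0,cv2.BORDER_CONSTANT)])
cv2.imwrite("pics/fin.png",v)
E
```

```text
[ 0.41185985 -0.31709442  0.32488485] [0.23015458 0.69638876 1.41536785]
scene -7.8
scene 107.6
top -4.7
top 108.0
```

View pics/fin.png

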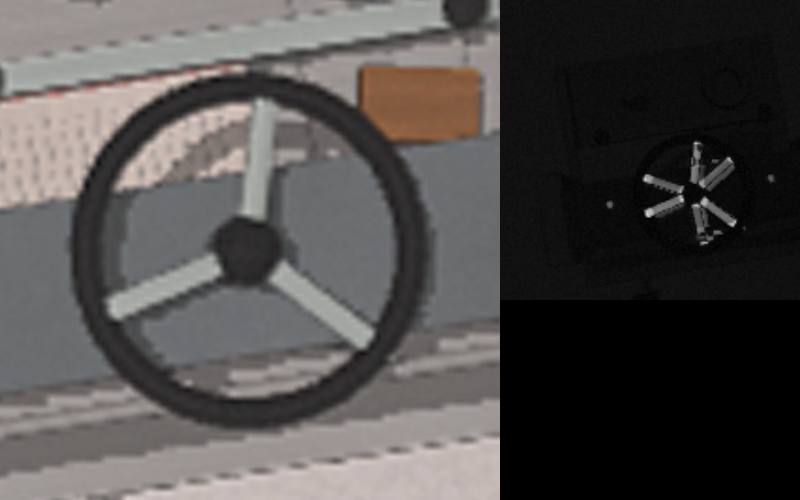

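The clear view shows spokes at about -7°, 113° and -127°, which has not changed since release. The difference image shows only the spokes changed, so the pads, jog block and everything else lie as they did. The robot is clear, so I'm handing in.

```bash
python3 -c "
from workcell import bot
print(bot.job_done())"
```

```text
the job is handed in; nothing more can be done
None
```

The job is handed in: I pushed the handwheel about 200° clockwise until the clamp bar was tight on the pads, and it rested there after I let go, though I pushed past the first firm resistance, up to about 71 N at the wrist, and the wheel sprang back about 0.5 rad, more than the stated 0.15. The finger also slid over a spoke once early on; the pads and everything else show no movement in the before-and-after pictures.

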